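# Heft the terrine tins and hold up the full one

## Robot

A 6-joint arm with a two-finger parallel gripper is mounted at the origin on the work surface. World frame = base frame: x ahead of the robot, y to its left, z up, the work surface at z = 0. Lengths are in m, angles in rad, forces in N, time in s.
With the tool pointing down it reaches from about 0.425 to 0.95 m from the base axis. Payload 14.7 kg.
Tool frame: the origin (TCP) lies at the very end of the fingers, on their centre line; the grasp point (between the pads) lies 19 mm behind it (r.tcp_to_grasp is the distance from the TCP to the grasp point, in m); z points along the fingers, y is the line along which they close (so a half turn about z gives the same grasp; the last joint's range is limited). The gripper opens to 85 mm and grips with 20 to 120 N. Pads are 22 mm wide; open, the fingers measure 114 mm over their backs; the gripper's body (76 mm by 85 mm) begins 54 mm behind the grasp point. The pads swing forward as they close: fully open they stand 13 mm farther back than shut.
Start: joints at [1.266, 0.48, 1.596, -0, 1.065, -0.047], TCP at [0.166, 0.629, 0.205] pointing down, gripper open.
Joint ranges: [-2.75, 2.75], [-0.82, 2.05], [0.23, 2.67], [-1.56, 4.7], [0.09, 2.69], [-2.92, 2.92]. Speed limits (rad/s): [1.89, 1.89, 2.39, 3.01, 3.01, 3.01].

## Interface

Orientations are given as a rotation vector (axis times angle).
In Python, from rig import status, imaging, hand_in, r gives the robot as it stands.
- The arm moves only by the tool send_rows, never from a script. Its argument "steps" is one flat list of numbers, 5 for each row, row after row: the opening in per cent of the stroke, from 0 (shut) to 100 (fully open), then the shift along the tool's x, y, z in m, then the turn about the tool's z in degrees. In form: [fingers, dx, dy, dz, yaw, fingers, dx, dy, dz, yaw, ...]. A call has 1 to 12 rows; each row is the pose to reach, as a shift and turn from the pose commanded when the call began, along the tool's axes at that moment; what a row does not reach only later rows make up. A row lasts 1/8 s, in which the tool goes at most 62.5 mm and 10.7 degrees, less where a joint would pass 70% of its speed; a pose out of reach is approached as far as the arm can. A call with a gripper value outside its range is refused whole. The fingers move at their own pace and stop on an object; "squeeze" is the grip in N (left out, the last holds). Time passes only in rows, so rows that repeat a pose let the fingers close. It gives the time, the measured TCP pose, the force, the opening and the grip force at its end, in the units of the state.
- status.get_obs(): the state, without advancing time (a new reading comes with each control period).
- imaging.grab_frame(name): name is "scene" or "side" or "wrist"; returns (picture, depth): 384x512x3 uint8, red, green, blue; 384x512 float32, m along the optical axis (not along the pixel's ray), 0 where there is no reading.
- imaging.camera_info(name): a dict with "intrinsics" (3x3 intrinsics, pixels), "R" (3x3) and "t" (3): a world point X has camera coordinates R X + t. Camera axes: x right, y down, z forward; pixel columns grow to the right and rows downward; lengths in m; the calibration is good to about 2 mm. A picture is of the moment at which its call begins: read the wrist's pose just before it. camera_info takes no time and is no camera call; for the wrist camera it gives the pose at the moment of the call.
- hand_in(): hands the job in; it is judged then, once.
The state is a dict: "clock": time; "q": joint angles; "qvel": joint speeds; "joint_efforts": joint torques, N m; "tool_pos": TCP position; "tcp_rot": TCP orientation; "ft_force": force on the tool from outside, world axes, zero at the start; "ft_torque": the same for the moment, N m; "gripper_width": finger opening in m; "grasp_force": force on a finger pad.
Only numpy, scipy, OpenCV 4.12 (cv2) and the standard library are available. Lean on these libraries where they do the work, as an engineer would, in place of code of your own. Each camera call takes 0.05 s, during which the arm holds its last target. There are 200 camera calls.

## Task

One of the three identical closed tins on the wooden board is full, the other two are part-filled: heft them in turn, the left one first (as the robot sees it), then the middle, then the right, lifting each about 5 cm and standing it back upright in its own ring before the next. Finish while holding the heaviest up over the board, upright and still, about 20 cm above the counter, with the other two standing in their rings. Leave everything else where it is and tip nothing over.

Things in the scene. Friction and masses are not known exactly. Their poses are not given: they have to be found in the camera images.
- board: fixed wooden board, 250 mm deep (x) by 440 wide (y), 18 thick, on the counter; origin at the centre of its underside, x away from the robot, y to the left. The tins stand in a row along y, 140 mm apart, 50 mm nearer the robot than its centre line; a small jar and a small cheese stand 70 to 85 mm beyond that line, between the tins as seen along x
- tin_left: the left one of three identical closed steel cylinders, 60 mm in diameter, 86 mm tall, flat lid flush with the wall; origin at the centre of its underside, z up. Rigid: may be gripped firmly across its diameter, from above. One tin is full (0.42 to 0.53 kg in all), two are part-filled (0.18 to 0.26 kg each); which one changes every time and cannot be seen
- tin_middle: the middle one of three identical closed steel cylinders, 60 mm in diameter, 86 mm tall, flat lid flush with the wall; origin at the centre of its underside, z up. Rigid: may be gripped firmly across its diameter, from above. One tin is full (0.42 to 0.53 kg in all), two are part-filled (0.18 to 0.26 kg each); which one changes every time and cannot be seen
- tin_right: the right one of three identical closed steel cylinders, 60 mm in diameter, 86 mm tall, flat lid flush with the wall; origin at the centre of its underside, z up. Rigid: may be gripped firmly across its diameter, from above. One tin is full (0.42 to 0.53 kg in all), two are part-filled (0.18 to 0.26 kg each); which one changes every time and cannot be seen
- ring_left (a point): centre of the dark inlaid ring (92 mm across outside, 80 mm inside, flush) that is the left tin's place, on the board's top
- ring_middle (a point): centre of the dark inlaid ring (92 mm across outside, 80 mm inside, flush) that is the middle tin's place, on the board's top
- ring_right (a point): centre of the dark inlaid ring (92 mm across outside, 80 mm inside, flush) that is the right tin's place, on the board's top
- jar: bystander: small glass jar with a brass lid, 48 mm in diameter, 58 mm tall, on the far part of the board; origin at the centre of its underside
- goat_cheese: bystander: small round white cheese, 58 mm in diameter, 30 mm tall, on the far part of the board; origin at the centre of its underside
- pepper_mill: bystander: dark wooden pepper mill, 54 mm in diameter, 120 mm tall, on the counter to the right of the board; origin at the centre of its underside
- spatula: bystander: spatula 240 mm long with a dark handle, lying flat on the counter to the left of the board; x axis along it from handle to blade
Things that resemble listed ones, but are neither listed nor needed, are in the scene too. What is shaped like the tin_left but purple or red is not meant.

How it is judged:
By the outcome, as a careful person would: the job done as asked, in the order asked, and still so for the second after the job is handed in, while the arm keeps its last pose, push and grip.
It also fails if it takes over 61 s, if anything falls off the work surface, if the arm or the gripper's body presses on something with over 40 N, if the wrist force passes 120 N, or if a joint passes its speed limit or range.

## Working session

There is one attempt and no reset: what is moved stays moved. The work goes in short steps, Python scripts to look and compute and a tool call to move; the robot and the scene stay as the last step left them, time stands still between calls to the robot, and variables do not carry over. Pictures are saved under pics/ and viewed, at most 10 in all, crops included, and the job is handed in when it is done.

Besides the shell and the picture viewer there is one more tool, called after "Call:" as name(argument=value, ...) on one line, values as JSON. send_rows: Moves the arm, as the interface text tells. Its arguments: {"type":"object","properties":{"steps":{"type":"array"},"squeeze":{"type":"number"}},"required":["steps"]}

```bash
mkdir -p pics; ls
python3 - <<'E'
from rig import status, imaging, r
import cv2
o=status.get_obs();print({k:o[k] for k in("clock","tool_pos","tcp_rot","ft_force","gripper_width")})
for n in("scene","side"):
    p,d=imaging.grab_frame(n);cv2.imwrite(f"pics/{n}0.png",p[:,:,::-1])
E
```

```text
pics
{'clock': 0.0, 'tool_pos': array([0.16556145, 0.62811825, 0.20468612]), 'tcp_rot': array([-4.03850556e-01, -3.11531414e+00,  1.81970470e-03]), 'ft_force': array([-0.05872142, -0.22780666,  0.18670079]), 'gripper_width': 0.08513248717491397}
```

View pics/scene0.png

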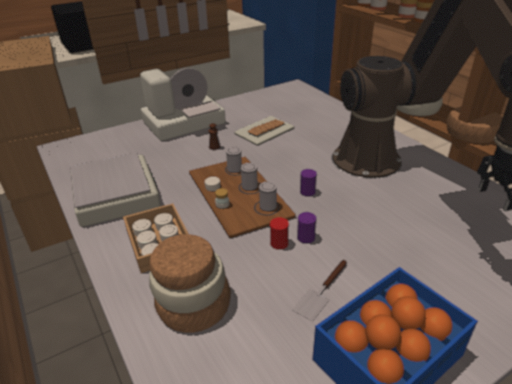

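View pics/side0.png

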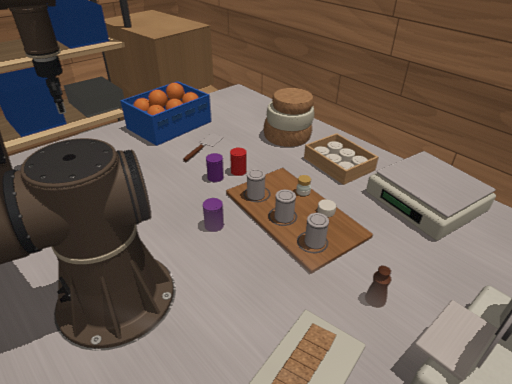

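The scene view looks at the robot from beyond the board. The candidates are three grey tins on the board at scene (268,197) left, (249,177) middle and (234,160) right, which are at (256,185), (285,206) and (317,231) in the side view. The lookalikes are purple at scene (308,182) and (306,228), and red at (280,233). I choose the three grey ones. Next I'll measure them and check with a crop.

```bash
cat > h.py <<'E'
from rig import status, imaging, r
import numpy as np, cv2
from scipy.spatial.transform import Rotation as R
def cloud(n):
    c=imaging.camera_info(n);p,d=imaging.grab_frame(n)
    v,u=np.mgrid[:384,:512];K=c["intrinsics"]
    X=np.stack([(u-K[0,2])/K[0,0]*d,(v-K[1,2])/K[1,1]*d,d],-1)
    W=(X-c["t"])@c["R"]
    W[d==0]=np.nan
    return p,W,c
def proj(c,X):
    x=c["intrinsics"]@(c["R"]@np.array(X)+c["t"]);return x[:2]/x[2]
E
python3 - <<'E'
from h import *
px={"scene":[(268,189),(249,170),(234,154)],"side":[(256,176),(285,196),(317,220)]}
for n in px:
    p,W,c=cloud(n)
    for u,v in px[n]:
        w=W[v-25:v+45,u-25:u+25].reshape(-1,3);c0=W[v,u]
        m=(abs(w[:,2]-.104)<.006)&(np.hypot(*(w[:,:2]-c0[:2]).T)<.06)
        q=w[m];ctr=cv2.minEnclosingCircle(q[:,:2].astype(np.float32)) if m.sum()>3 else 0
        print(n,c0.round(3),m.sum(),q.mean(0).round(4),ctr)
    # board
    hsv=cv2.cvtColor(p,cv2.COLOR_RGB2HSV)
    m=(abs(W[...,2]-.018)<.006)&(hsv[...,1]>90)&(W[...,0]>.3)&(W[...,0]<1.0)
    k,l,s,_=cv2.connectedComponentsWithStats(m.astype(np.uint8))
    i=1+s[1:,4].argmax();q=W[l==i][:,:2].astype(np.float32);print("board",s[i],cv2.minAreaRect(q))
    u,v=px[n][1];cv2.imwrite(f"pics/{n}c.png",cv2.resize(p[v-60:v+80,u-90:u+90,::-1],None,fx=4,fy=4,interpolation=2))
E
```

```text
scene [0.536 0.082 0.103] 159 [0.5312 0.0723 0.1047] ((0.5305415987968445, 0.07017850130796432), 0.03174597769975662)
scene [ 0.532 -0.051  0.107] 136 [ 0.5223 -0.0704  0.1045] ((0.5221686363220215, -0.07390327006578445), 0.03327934071421623)
scene [ 0.517 -0.189  0.101] 111 [ 0.5099 -0.2067  0.1042] ((0.5079378485679626, -0.2107543647289276), 0.03224768117070198)
board [ 190  162  105   75 3000] ((0.5717904567718506, -0.07106614112854004), (0.44192543625831604, 0.24744822084903717), 83.23065185546875)
side [0.522 0.057 0.103] 179 [0.5262 0.0636 0.1032] ((0.5297437310218811, 0.0640324205160141), 0.03189336508512497)
side [ 0.517 -0.078  0.103] 216 [ 0.5181 -0.0792  0.1031] ((0.5207540392875671, -0.076942577958107), 0.032175980508327484)
side [ 0.505 -0.214  0.103] 267 [ 0.5062 -0.2154  0.1031] ((0.5086092352867126, -0.21428081393241882), 0.03144973888993263)
board [ 226  168  147  103 4738] ((0.5679207444190979, -0.07594436407089233), (0.44175422191619873, 0.2500453591346741), 83.31037902832031)
```

View pics/sidec.png

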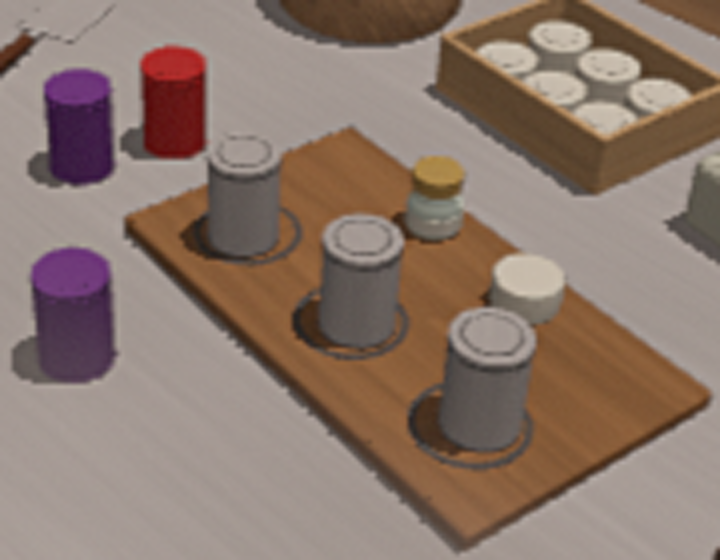

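The crop confirms the three grey tins, each standing inside a dark ring. The purple and red lookalikes are off the board, and the jar and cheese stand beyond the row. Next I'll plan the transit to a view above the row.

```bash
cat >> h.py <<'E'
def go(x,y,z,ang):
    """shift in tool axes, and yaw in deg to bring tool y to world angle ang (deg, mod 180), tool down"""
    o=status.get_obs();M=R.from_rotvec(o["tcp_rot"]).as_matrix()
    s=M.T@(np.array([x,y,z])-o["tool_pos"])
    a=np.degrees(np.arctan2(M[1,1],M[0,1]));d=(ang-a+90)%180-90
    print("shift",s.round(4),"yaw",round(-d,2),"y ang",round(a,2))
E
python3 - <<'E'
from h import *
W=np.vstack([cloud(n)[1].reshape(-1,3) for n in("scene","side")])
a=np.array([.166,.629]);b=np.array([.53,.07])
t=np.clip((W[:,:2]-a)@(b-a)/((b-a)@(b-a)),0,1)
d=np.hypot(*(W[:,:2]-a-t[:,None]*(b-a)).T)
m=(d<.12)&(W[:,2]>.06)&(t>.2)
for lo in np.arange(.2,1,.1):
    k=m&(t>=lo)&(t<lo+.1);print(lo.round(1),k.sum(),W[k,2].max() if k.any() else 0)
go(.48,-.07,.33,83.3)
go(.53,.067,.20,83.3)
E
```

```text
0.2 906 0.7257401187065328
0.3 0 0
0.4 0 0
0.5 0 0
0.6 18 0.0872076454606187
0.7 503 0.09182896011032032
0.8 78 0.08744637136825946
0.9 741 0.11106745788174081
shift [-0.482  -0.5952 -0.1247] yaw -8.07 y ang 75.23
shift [-0.4955 -0.45    0.0052] yaw -8.07 y ang 75.23
```

Call:
send_rows(steps=[100,-0.045,-0.04,-0.05,0,100,-0.09,-0.08,-0.09,-2,100,-0.135,-0.12,-0.09,-4,100,-0.18,-0.16,-0.09,-6,100,-0.225,-0.205,-0.09,-8,100,-0.27,-0.245,-0.09,-8,100,-0.315,-0.285,-0.09,-8,100,-0.36,-0.325,-0.09,-8,100,-0.405,-0.37,-0.09,-8,100,-0.45,-0.41,-0.09,-8,100,-0.495,-0.45,-0.09,-8,100,-0.495,-0.45,-0.09,-8])

```text
clock: 1.8
tool_pos: [0.5313, 0.064, 0.2951]
tcp_rot: [0.191, 3.135, -0.001]
ft_force: [-0.2, 1.3, -0.5]
gripper_width: 0.0852
grasp_force: 0.0
```

Run:
```python
from h import *
p,W,c=cloud("wrist")
o=status.get_obs();print(o["tool_pos"],o["ft_force"])
cam=-c["R"].T@c["t"];print("cam",cam.round(3))
q=W.reshape(-1,3)
m=(abs(W[...,2]-.104)<.005);k,l,s,ce=cv2.connectedComponentsWithStats(m.astype(np.uint8))
for i in range(1,k):
    if s[i,4]>200: print(s[i],W[l==i].mean(0).round(4),cv2.minEnclosingCircle(W[l==i][:,:2].astype(np.float32)))
vis=p[:,:,::-1].copy()
for X in [(.537,.0714,.018),(.5203,-.0677,.018),(.504,-.2067,.018)]:
    for t in np.linspace(0,6.28,80):
        u=proj(c,np.array(X)+[.046*np.cos(t),.046*np.sin(t),0]);cv2.circle(vis,tuple(int(round(a)) for a in u),0,(0,255,0),-1)
cv2.imwrite("pics/w1.png",cv2.resize(vis,None,fx=1.5,fy=1.5,interpolation=2))
```

```text
[0.53076563 0.06485456 0.29506159] [-0.23605594 -0.48638817 -0.50008568]
cam [0.452 0.074 0.464]
[ 222  129   56   55 2429] [0.5296 0.0681 0.1043] ((0.5303046703338623, 0.06809402257204056), 0.030072396621108055)
[  89  137   57   55 2419] [ 0.5212 -0.0737  0.1042] ((0.5219090580940247, -0.0744296982884407), 0.03062213957309723)
[  0 147  21  50 749] [ 0.5152 -0.1926  0.1036] ((0.5140376687049866, -0.20121678709983826), 0.027861125767230988)
```

View pics/w1.png

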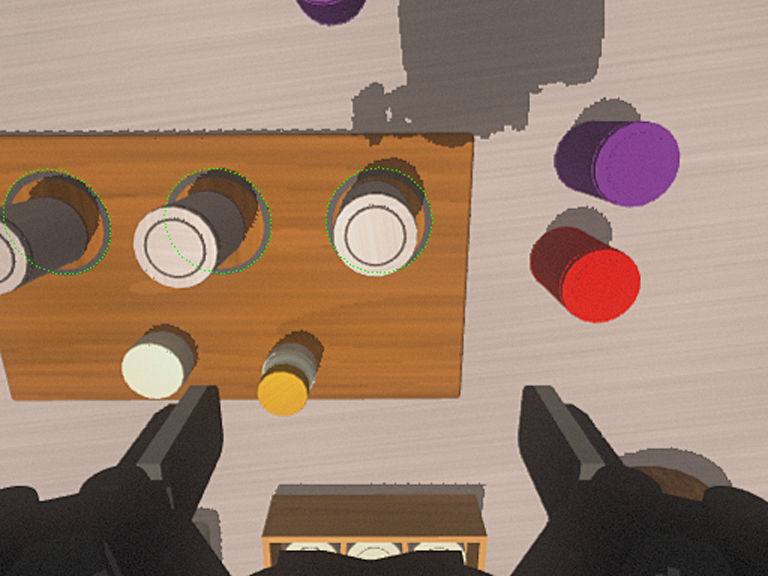

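The wrist view shows the left tin at (375,235), the middle at (175,245) and the right at the image edge. The predicted rings lie on the dark inlays, and each tin stands 5 to 8 mm off its ring centre.

Run:
```python
from h import *
go(.530,.068,.056,83.3)
```

```text
shift [0.0011 0.0031 0.2391] yaw -0.25 y ang 83.05
```

Call:
send_rows(steps=[100,0.001,0.003,0.04,0,100,0.001,0.003,0.08,0,100,0.001,0.003,0.12,0,100,0.001,0.003,0.16,0,100,0.001,0.003,0.19,0,100,0.001,0.003,0.22,0,100,0.001,0.003,0.239,0,100,0.001,0.003,0.239,0], squeeze=60)

```text
clock: 2.85
tool_pos: [0.5275, 0.0713, 0.0554]
tcp_rot: [-0.184, -3.134, 0.0]
ft_force: [-0.5, 0.0, 0.7]
gripper_width: 0.0854
grasp_force: 0.0
```

Call:
send_rows(steps=[50,0,0,0,0,50,0,0,0,0,50,0,0,0,0,50,0,0,0,0,50,0,0,0,0,50,0,0,0,0])

```text
clock: 3.6
tool_pos: [0.53, 0.0706, 0.0579]
tcp_rot: [0.186, 3.134, 0.001]
ft_force: [-2.3, 1.7, 10.0]
gripper_width: 0.0582
grasp_force: 61.9
```

Call:
send_rows(steps=[50,0,0,-0.005,0,50,0,0,-0.015,0,50,0,0,-0.03,0,50,0,0,-0.045,0,50,0,0,-0.053,0,50,0,0,-0.053,0,50,0,0,-0.053,0,50,0,0,-0.053,0])

```text
clock: 4.6
tool_pos: [0.5286, 0.0703, 0.1088]
tcp_rot: [-0.185, -3.135, 0.0]
ft_force: [0.4, 1.2, -2.2]
gripper_width: 0.0582
grasp_force: 64.5
```

```bash
cat > w.py <<'E'
from h import *
import sys
F=[];P=[]
for i in range(6):
    o=status.get_obs();F.append(o["ft_force"]);P.append(o["tool_pos"]);p,d=imaging.grab_frame("side")
print(o["clock"],np.mean(F,0).round(2),np.std(F,0).round(2),np.mean(P,0).round(4),o["gripper_width"],o["grasp_force"])
for a in sys.argv[1:]: go(*map(float,a.split(",")))
_,W,c=cloud("scene")
z=W[...,2];m=(np.hypot(W[...,0]-P[-1][0],W[...,1]-P[-1][1])<.035)&(z<P[-1][2]+.03)&(z>.022)
print("lowest z of held column",np.nanpercentile(z[m],[1,5]).round(3) if m.any() else None)
cv2.imwrite(f"pics/s{o['clock']:.1f}.png",cv2.resize(p[110:290,180:400,::-1],None,fx=3,fy=3))
E
python3 w.py .537,.0714,.058,83.3; ls pics
```

```text
4.85 [ 0.25  0.27 -2.26] [0.34 0.46 0.37] [0.5287 0.0703 0.1089] 0.057715220536442936 64.5329144562129
shift [-0.0079  0.0021  0.0511] yaw -0.07 y ang 83.23
lowest z of held column [0.022 0.023]
s4.8.png
scene0.png
scenec.png
side0.png
sidec.png
w1.png
```

Left tin: about 2.3 N, so it is light. I'll set it back near the ring centre.

Call:
send_rows(steps=[50,-0.004,0.001,0.015,0,50,-0.007,0.002,0.03,0,50,-0.007,0.002,0.042,0,50,-0.007,0.002,0.047,0,50,-0.007,0.002,0.05,0,50,-0.007,0.002,0.051,0,50,-0.007,0.002,0.051,0,50,-0.007,0.002,0.051,0])

```text
clock: 5.95
tool_pos: [0.5364, 0.0715, 0.0586]
tcp_rot: [0.185, 3.136, 0.0]
ft_force: [0.4, -0.4, -1.4]
gripper_width: 0.058
grasp_force: 64.5
```

Call:
send_rows(steps=[50,0,0,0.001,0,50,0,0,0.0015,0,50,0,0,0.0015,0])

```text
clock: 6.32
tool_pos: [0.537, 0.0714, 0.0579]
tcp_rot: [0.185, 3.134, 0.0]
ft_force: [-3.3, -1.8, 16.3]
gripper_width: 0.0582
grasp_force: 66.3
```

Call:
send_rows(steps=[60,0,0,-0.001,0,75,0,0,-0.001,0,100,0,0,-0.001,0,100,0,0,-0.001,0,100,0,0,-0.001,0])

```text
clock: 6.95
tool_pos: [0.5361, 0.0715, 0.0577]
tcp_rot: [-0.185, -3.136, 0.0]
ft_force: [-0.1, -0.1, -0.9]
gripper_width: 0.0856
grasp_force: 0.0
```

Call:
send_rows(steps=[100,0,0,-0.02,0,100,0,0,-0.06,0,100,0,0,-0.11,0,100,0,0,-0.16,0,100,0,-0.04,-0.2,0,100,0,-0.09,-0.22,0,100,0,-0.13,-0.22,0,100,0,-0.13,-0.22,0])

```text
clock: 7.95
tool_pos: [0.5205, -0.0599, 0.2781]
tcp_rot: [0.19, 3.135, -0.001]
ft_force: [0.5, 1.0, -0.2]
gripper_width: 0.0854
grasp_force: 0.0
```

```bash
cat > look.py <<'E'
from h import *
import sys
p,W,c=cloud("wrist")
m=(abs(W[...,2]-.104)<.005);k,l,s,ce=cv2.connectedComponentsWithStats(m.astype(np.uint8))
for i in range(1,k):
    if s[i,4]>1000: print(s[i],W[l==i].mean(0).round(4),np.array(cv2.minEnclosingCircle(W[l==i][:,:2].astype(np.float32))[0]).round(4))
vis=p[:,:,::-1].copy()
for X in [(.537,.0714,.018),(.5203,-.0677,.018),(.504,-.2067,.018)]:
    for t in np.linspace(0,6.28,80):
        u=proj(c,np.array(X)+[.046*np.cos(t),.046*np.sin(t),0]);cv2.circle(vis,tuple(int(round(a)) for a in u),0,(0,255,0),-1)
o=status.get_obs();print(o["clock"],o["tool_pos"].round(4),o["ft_force"].round(2))
cv2.imwrite(f"pics/{sys.argv[1]}.png",cv2.resize(vis,None,fx=1.5,fy=1.5,interpolation=2))
for a in sys.argv[2:]: go(*map(float,a.split(",")))
E
python3 look.py w2 .5215,-.074,.056,83.3
```

```text
[ 342  134   61   58 2686] [0.5368 0.0677 0.1044] [0.5381 0.0679]
[ 203  136   58   57 2616] [ 0.5211 -0.0746  0.1043] [ 0.522  -0.0749]
[  68  140   61   58 2650] [ 0.5096 -0.2109  0.1042] [ 0.5108 -0.2118]
8.0 [ 0.5206 -0.0586  0.2778] [-0.04 -0.24 -0.09]
shift [-0.0027 -0.0152  0.2218] yaw -0.2 y ang 83.1
```

View pics/w2.png

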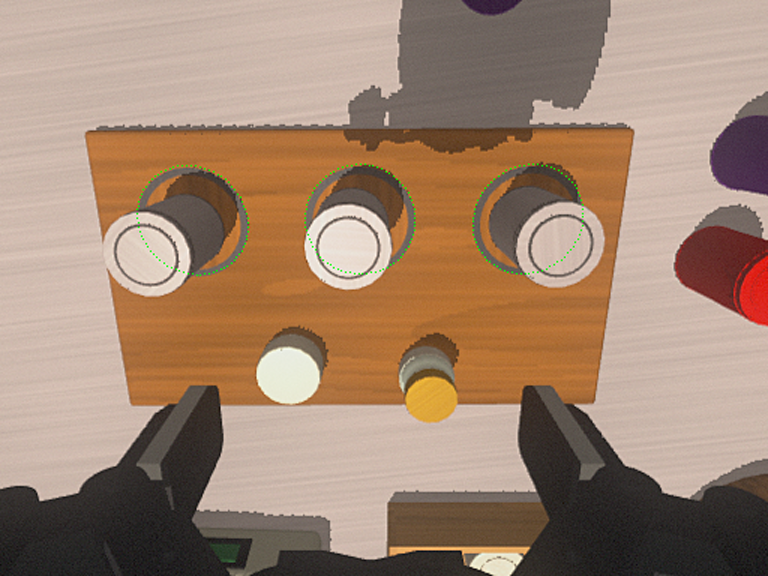

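The picture shows all three tins upright, with the left tin back in its ring. The wrist calibration reads y about 3 mm low compared with the tool, which I'll correct for. Now the middle tin.

Call:
send_rows(steps=[100,-0.002,-0.013,0.04,0,100,-0.002,-0.013,0.08,0,100,-0.002,-0.013,0.12,0,100,-0.002,-0.013,0.16,0,100,-0.002,-0.013,0.19,0,100,-0.002,-0.013,0.21,0,100,-0.002,-0.013,0.221,0,100,-0.002,-0.013,0.221,0])

```text
clock: 9.0
tool_pos: [0.521, -0.0702, 0.0563]
tcp_rot: [-0.184, -3.135, -0.0]
ft_force: [0.2, -0.1, 1.1]
gripper_width: 0.0854
grasp_force: 0.0
```

Call:
send_rows(steps=[50,0,0,0,0,50,0,0,0,0,50,0,0,0,0,50,0,0,0,0,50,0,0,0,0,50,0,0,0,0])

```text
clock: 9.75
tool_pos: [0.5224, -0.0712, 0.0582]
tcp_rot: [0.186, 3.134, -0.001]
ft_force: [-0.8, -2.2, 11.1]
gripper_width: 0.0583
grasp_force: 62.0
```

Call:
send_rows(steps=[50,0,0,-0.005,0,50,0,0,-0.015,0,50,0,0,-0.03,0,50,0,0,-0.045,0,50,0,0,-0.053,0,50,0,0,-0.053,0,50,0,0,-0.053,0,50,0,0,-0.053,0])

```text
clock: 10.75
tool_pos: [0.5209, -0.0707, 0.1093]
tcp_rot: [-0.185, -3.135, -0.0]
ft_force: [0.5, -0.2, -5.3]
gripper_width: 0.0577
grasp_force: 65.0
```

```bash
python3 w.py .5203,-.066,.058,83.3
```

```text
11.0 [ 0.15  0.01 -4.91] [0.33 0.2  0.52] [ 0.5211 -0.0708  0.1094] 0.057684408867143856 64.99956494182697
shift [0.0015 0.0046 0.0516] yaw -0.07 y ang 83.23
lowest z of held column [0.023 0.071]
```

The middle tin reads about 4.9 N, so it is the full one. I'll put it back, then heft the right tin as asked.

Call:
send_rows(steps=[50,0,0.002,0.015,0,50,0.001,0.004,0.03,0,50,0.001,0.004,0.042,0,50,0.001,0.004,0.047,0,50,0.001,0.004,0.05,0,50,0.001,0.004,0.0515,0,50,0.001,0.004,0.052,0,50,0.001,0.004,0.052,0])

```text
clock: 12.1
tool_pos: [0.5211, -0.0668, 0.0583]
tcp_rot: [0.186, 3.135, -0.0]
ft_force: [-1.5, -0.5, 4.3]
gripper_width: 0.0579
grasp_force: 65.9
```

Contact with the board (+4 N). I'll release and move to the right tin.

Call:
send_rows(steps=[60,0,0,0,0,75,0,0,0,0,100,0,0,0,0,100,0,0,0,0,100,0,0,0,0])

```text
clock: 12.72
tool_pos: [0.5208, -0.0667, 0.0578]
tcp_rot: [-0.185, -3.136, -0.0]
ft_force: [0.5, -0.1, 0.1]
gripper_width: 0.0857
grasp_force: 0.0
```

Call:
send_rows(steps=[100,0,0,-0.02,0,100,0,0,-0.06,0,100,0,0,-0.11,0,100,0,0,-0.16,0,100,0,-0.04,-0.2,0,100,0,-0.09,-0.22,0,100,0,-0.135,-0.22,0,100,0,-0.135,-0.22,0])

```text
clock: 13.72
tool_pos: [0.5044, -0.2034, 0.278]
tcp_rot: [0.19, 3.135, -0.001]
ft_force: [-0.4, 0.5, 0.2]
gripper_width: 0.0851
grasp_force: 0.0
```

```bash
python3 look.py w3 .510,-.209,.056,83.3
```

```text
[ 347  133   61   58 2701] [ 0.5205 -0.0714  0.1043] [ 0.5215 -0.0706]
[ 482  134   30   57 1280] [0.5378 0.0522 0.104 ] [0.5382 0.0637]
[ 210  139   58   58 2605] [ 0.5095 -0.2119  0.1043] [ 0.5107 -0.2119]
13.775 [ 0.5044 -0.2018  0.2777] [0.68 0.88 0.08]
shift [-0.0064 -0.0065  0.2217] yaw -0.21 y ang 83.09
```

Call:
send_rows(steps=[100,-0.006,-0.006,0.04,0,100,-0.006,-0.006,0.08,0,100,-0.006,-0.006,0.12,0,100,-0.006,-0.006,0.16,0,100,-0.006,-0.006,0.19,0,100,-0.006,-0.006,0.21,0,100,-0.006,-0.006,0.221,0,100,-0.006,-0.006,0.221,0])

```text
clock: 14.78
tool_pos: [0.5099, -0.2067, 0.0564]
tcp_rot: [-0.185, -3.135, -0.001]
ft_force: [-0.4, -0.1, 0.2]
gripper_width: 0.0853
grasp_force: 0.0
```

Call:
send_rows(steps=[50,0,0,0,0,50,0,0,0,0,50,0,0,0,0,50,0,0,0,0,50,0,0,0,0,50,0,0,0,0])

```text
clock: 15.52
tool_pos: [0.5111, -0.2078, 0.0582]
tcp_rot: [0.186, 3.134, -0.001]
ft_force: [-0.1, -0.1, 11.8]
gripper_width: 0.0582
grasp_force: 61.4
```

Call:
send_rows(steps=[50,0,0,-0.005,0,50,0,0,-0.015,0,50,0,0,-0.03,0,50,0,0,-0.045,0,50,0,0,-0.053,0,50,0,0,-0.053,0,50,0,0,-0.053,0,50,0,0,-0.053,0])

```text
clock: 16.52
tool_pos: [0.5098, -0.2073, 0.1093]
tcp_rot: [-0.185, -3.135, -0.001]
ft_force: [-0.3, 1.0, -1.6]
gripper_width: 0.0581
grasp_force: 64.3
```

```bash
python3 w.py .505,-.2055,.058,83.3
```

```text
16.775 [-0.06  0.3  -2.29] [0.3  0.65 0.91] [ 0.5099 -0.2073  0.1094] 0.058285913817804944 64.32439198346401
shift [0.0052 0.0013 0.0517] yaw -0.07 y ang 83.23
lowest z of held column [0.022 0.023]
```

The right tin reads about 2.3 N, so it is light. I'll return it to its ring.

Call:
send_rows(steps=[50,0.002,0.001,0.015,0,50,0.005,0.001,0.03,0,50,0.005,0.001,0.042,0,50,0.005,0.001,0.047,0,50,0.005,0.001,0.05,0,50,0.005,0.001,0.0515,0,50,0.005,0.001,0.052,0,50,0.005,0.001,0.052,0])

```text
clock: 17.88
tool_pos: [0.5057, -0.206, 0.0584]
tcp_rot: [0.186, 3.135, -0.001]
ft_force: [-0.7, 0.4, 3.3]
gripper_width: 0.058
grasp_force: 64.8
```

Call:
send_rows(steps=[60,0,0,0,0,75,0,0,0,0,100,0,0,0,0,100,0,0,0,0,100,0,0,0,0])

```text
clock: 18.5
tool_pos: [0.5052, -0.2058, 0.0577]
tcp_rot: [-0.186, -3.136, -0.0]
ft_force: [-0.7, 0.4, 0.6]
gripper_width: 0.0858
grasp_force: 0.0
```

Call:
send_rows(steps=[100,0,0,-0.02,0,100,0,0,-0.06,0,100,0,0,-0.11,0,100,0,0,-0.16,0,100,0,0.04,-0.2,0,100,0,0.09,-0.22,0,100,0,0.14,-0.22,0,100,0,0.14,-0.22,0])

```text
clock: 19.5
tool_pos: [0.5219, -0.064, 0.2782]
tcp_rot: [0.18, 3.136, 0.001]
ft_force: [-0.4, -0.6, -0.0]
gripper_width: 0.0855
grasp_force: 0.0
```

```bash
python3 look.py w4 .521,-.067,.0565,83.3
```

```text
[  72  133   61   58 2699] [ 0.505  -0.2093  0.1042] [ 0.5061 -0.2105]
[ 211  133   58   58 2633] [ 0.5206 -0.0702  0.1043] [ 0.5217 -0.07  ]
[ 346  133   61   58 2700] [0.5368 0.0676 0.1043] [0.5381 0.0682]
19.55 [ 0.5217 -0.0655  0.2779] [-0.15 -0.62  0.46]
shift [ 0.0006 -0.0015  0.2214] yaw 0.08 y ang 83.38
```

View pics/w4.png

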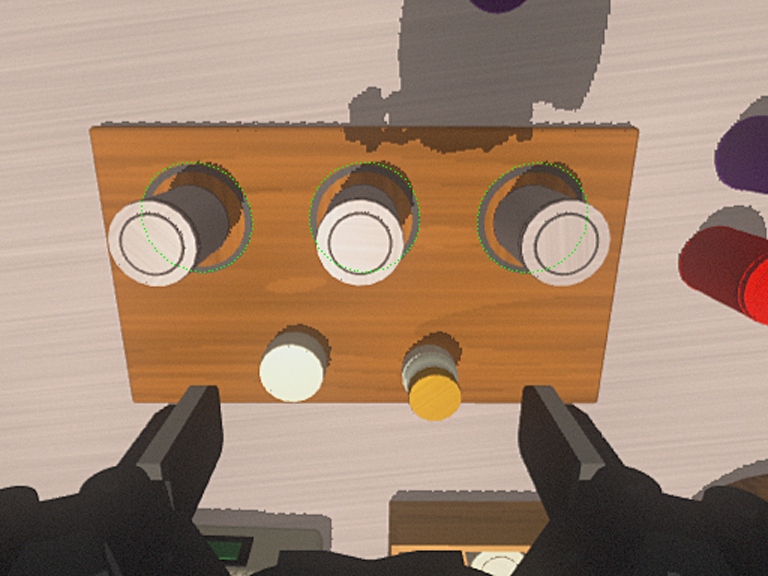

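The view shows all three tins upright and centred in their rings. I'll take the middle one and raise it so its underside is about 20 cm up.

Call:
send_rows(steps=[100,0,-0.001,0.04,0,100,0,-0.001,0.08,0,100,0,-0.001,0.12,0,100,0,-0.001,0.16,0,100,0,-0.001,0.19,0,100,0,-0.001,0.21,0,100,0,-0.001,0.221,0,100,0,-0.001,0.221,0])

```text
clock: 20.55
tool_pos: [0.5212, -0.0683, 0.0563]
tcp_rot: [-0.186, -3.135, -0.0]
ft_force: [0.2, -1.3, -0.8]
gripper_width: 0.0856
grasp_force: 0.0
```

Call:
send_rows(steps=[50,0,0,0,0,50,0,0,0,0,50,0,0,0,0,50,0,0,0,0,50,0,0,0,0,50,0,0,0,0])

```text
clock: 21.3
tool_pos: [0.5227, -0.0684, 0.0582]
tcp_rot: [0.185, 3.134, -0.001]
ft_force: [-2.2, -4.8, 9.8]
gripper_width: 0.0577
grasp_force: 62.2
```

Call:
send_rows(steps=[50,0,0,-0.005,0,50,0,0,-0.02,0,50,0,0,-0.045,0,50,0,0,-0.075,0,50,0,0,-0.105,0,50,0,0,-0.135,0,50,0,0,-0.16,0,50,0,0,-0.175,0,50,0,0,-0.184,0,50,0,0,-0.184,0,50,0,0,-0.184,0,50,0,0,-0.184,0])

```text
clock: 22.8
tool_pos: [0.5212, -0.0677, 0.24]
tcp_rot: [-0.185, -3.135, -0.0]
ft_force: [-0.1, 0.3, -4.2]
gripper_width: 0.0575
grasp_force: 65.5
```

```bash
python3 w.py
python3 - <<'E'
from h import *
p,_=imaging.grab_frame("side");cv2.imwrite("pics/fin.png",cv2.resize(p[60:290,150:420,::-1],None,fx=2.5,fy=2.5))
E
```

```text
23.05 [ 0.12  0.19 -4.87] [0.29 0.49 0.62] [ 0.5214 -0.0678  0.2403] 0.05756064913637467 65.51847811882908
lowest z of held column [0.023 0.204]
```

View pics/fin.png

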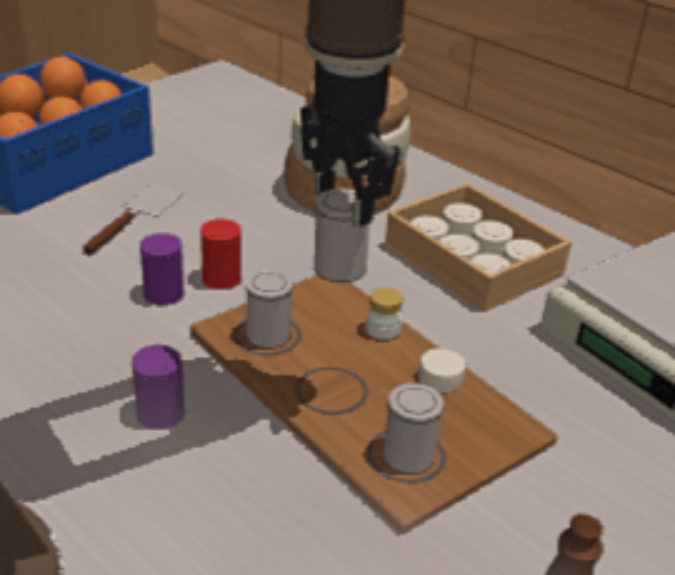

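The middle tin is held upright over its empty ring, with its underside at about 0.20 m. The left and right tins stand in their rings, and everything else is undisturbed.

```bash
python3 -c "
from rig import hand_in
print(hand_in())"
```

```text
the job is handed in; nothing more can be done
None
```

I hefted left, middle, then right: the middle tin is the full one (about 0.5 kg against 0.23 kg for each of the others), and I handed in at about 23 s holding it upright about 20 cm above the counter, with the other two standing in their rings.

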